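Shut and latch the cassette transport case

ROBOT

A 7-joint arm with a two-finger parallel gripper is mounted at the origin on a cart in front of the work surface, level with it; the furniture and walls round the work are solid. World frame = base frame: x ahead of the robot, y to its left, z up, the work surface at z = 0. Lengths are in m, angles in rad, forces in N, time in s.
With the tool pointing down it reaches from about 0.4 to 0.875 m from the base axis. Payload 19.3 kg.
Tool frame: the origin (TCP) lies at the very end of the fingers, on their centre line; the grasp point (between the pads) lies 19 mm behind it (r.tcp_to_grasp is the distance from the TCP to the grasp point, in m); z points along the fingers, y is the line along which they close (so a half turn about z gives the same grasp; the last joint's range is limited). The gripper opens to 85 mm and grips with 20 to 120 N. Pads are 22 mm wide; open, the fingers measure 114 mm over their backs; the gripper's body (76 mm by 85 mm) begins 54 mm behind the grasp point. The pads swing forward as they close: fully open they stand 13 mm farther back than shut.
Start: joints at [-1.322, 0.521, -0.036, 1.599, 0.021, 1.021, -0.113], TCP at [0.196, 0.593, 0.231] pointing down, gripper open.
Joint ranges: [-2.91, 2.91], [-0.3, 2.13], [-1.5, 1.42], [0.17, 2.43], [-1.26, 4.41], [0.16, 1.93], [-2.52, 2.52]. Speed limits (rad/s): [1.89, 1.89, 2.39, 2.39, 3.01, 3.01, 3.01].

INTERFACE

Orientations are given as a 3x3 rotation matrix whose columns are the frame's x, y, z axes.
In Python, from cell import r, viewer, spotter gives the robot as it stands.
- The arm moves only by the tool carry_out, never from a script. Its argument "steps" is a list of rows, each a list of 3 entries, a list of its own where there are three numbers: the opening in per cent of the stroke, from 0 (shut) to 100 (fully open), then the shift along the world's x, y, z in cm, then the turn about the world's z in degrees. A call has 1 to 8 rows; each row shifts and turns the commanded pose from where the row before left it; what a row does not reach is not made up. A row lasts 1/8 s, in which the tool goes at most 62.5 mm and 10.7 degrees, less where a joint would pass 70% of its speed; a pose out of reach is approached as far as the arm can. A call is refused whole if a number of a shift passes 6.25 or a number of a turn 10.7, either way. A call with a gripper value outside its range is refused whole. The fingers move at their own pace and stop on an object; "grip_force" is the grip in N (left out, the last holds). Time passes only in rows, so rows that do not move let the fingers close. It gives the time, the measured TCP pose, the force, the opening and the grip force at its end, in the units of the state.
- r.state(): the state, without advancing time (a new reading comes with each control period).
- viewer.snapshot(name): name is "scene" or "side" or "wrist"; returns a dict with "pixels" (384x512x3 uint8, blue, green, red), "range_z" (384x512 float32, m along the optical axis (not along the pixel's ray), 0 where there is no reading), "fov_y" (degrees; the focal length in pixels is half the picture's height over the tangent of half this angle, whatever the lens; pixels are square), "cx", "cy" (the principal point, pixels), "R" (3x3) and "t" (3): a world point X has camera coordinates R X + t. Camera axes: x right, y down, z forward; pixel columns grow to the right and rows downward; lengths in m; the calibration is good to about 2 mm. A picture is of the moment at which its call begins.
- r.close_job(): hands the job in; it is judged then, once.
Trained networks look in a picture, given as the dict that the camera call returned (one of the last four; its "shot" number tells which), for a name from the list of things; names that differ only in an ending like _2 or _b are one class to them, and where a whole thing is asked for, a point or a joint stands for the part that bears it (a point fixed in the world has none). Each returns a list of dicts, best first, with "confidence" (0 to 1); they miss things now and then, are a little off and sometimes report something else, mostly with a low value. They report only what shows in the picture. A call takes as long as a camera call.
- spotter.outline_of(picture, name): "region" (384x512 bool, what is visible of it).
- spotter.mark_of(picture, name): "point" ([x, y, z] in m, in world coordinates, good to about 4 mm: a listed point, or the origin of a listed thing).
The state is a dict: "clock": time; "joint_positions": joint angles; "qd": joint speeds; "joint_torque": joint torques, N m; "eef_pos": TCP position; "eef_rot": TCP orientation; "force": force on the tool from outside, world axes, zero at the start; "torque": the same for the moment, N m; "opening": opening from 0.0 (shut) to 1.0 (fully open); "gripper_force": force on a finger pad.
Only numpy, scipy, OpenCV 4.12 (cv2) and the standard library are available. Lean on these libraries where they do the work, as an engineer would, in place of code of your own. Each camera call takes 0.05 s, during which the arm holds its last target. There are 200 camera calls.

TASK

Shut the grey cassette transport case: bring its lid fully down, then hook the wire loop of the draw latch over the keeper on the lid, and swing the latch lever down past centre until it lies flat, so that the latch holds the lid tight. Leave the loose things lying round the case where they are.

Things in the scene. Friction and masses are not known exactly. Their poses are not given: they have to be found in the camera images.
- case: Lower half of a grey hard case, fixed; the shut case is 238 long (x), 180 wide (y), 138 mm high. Origin on the desk, mid-plane, 108 mm behind the front edge; x from front to back, y left, z up. Its front is a 35 degree slope; the latch sits on it, on the mid-plane. Below, U = up the slope (cos35, 0, sin35), N = out of the slope (-sin35, 0, cos35), case axes.
- lid (a joint): Lid angle in rad, 0 shut, grows as its front rises. Hinge line along case y at case (130, 0, 80) mm. Stiff hinge: the lid stays where it is left (about 0.45 N m of friction).
- lid_handle (a point): Middle of the carry handle: black round bar, 11 mm thick, 112 mm long along case y, 52 mm off the lid's sloping face, 28 mm above the shut lid's top. Turns with the lid. With the lid shut it overhangs the latch: a gripper coming straight down onto the hooked loop's pull fouls it; one tilted about 35 degrees, along N, clears it.
- keeper: Steel hook, 22 mm wide, on the lid. Origin: centre of the loop's bar when seated; lid shut, this is 7 mm off the face, 60 mm up-slope of the lever pivot, and x = U, z = N. Post on the -x side; a lip reaches to x 2 mm at z 4.7 to 7.7 mm. The bar must go over the lip (z > 11 mm), down beyond it (x > 5 mm) to z about 0 or -2 mm, then be drawn back under it.
- lever (a joint): Lever angle, rad: 0 = flat, pointing down the slope; grows to 2.6 as the end swings out and up towards the lid (pi/2: along N). Friction about 0.6 N at its end. With the loop hooked and the lid shut it resists with 1 to 3 N at its end until dead centre at about 0.5 rad, then snaps flat and holds itself; let go before that, it may spring up again.
- lever_pivot (a point): Pivot of the lever, 11 mm off the sloping face of the lower half; it turns about case y.
- lever_end (a point): Point near the lever's free end on its outer face, 52 mm from the pivot. The lever is a dark steel strip, 22 mm wide, 4 mm thick.
- loop (a joint): Angle of the wire loop on the lever, rad; loop minus lever = the loop's rise from U towards N (0 along the slope, pi/2 along N). Light friction: it stays up at the start, sinks of itself near the slope. It turns on a pin in the lever, 10 mm from the lever pivot; at lever angle t the pin lies at (205 degrees - t) from U towards N. Pulling the loop turns the lever.
- loop_bar (a point): Middle of the loop's cross bar, the part to be hooked: 5 mm thick, 36 mm wide, 67 mm from the pin on the lever; side wires run 16.5 mm either side of the middle. The bow stretches a few mm on a stiff spring (5 N per mm). Its x points from pin to bar, y across, z is N when the loop lies along the slope.
- loop_pull (a point): Centre of the loop's red finger pull: a round barrel, 13 mm thick, 20 mm long along case y, to be gripped by its two ends; it may turn between the fingers. In the loop's frame it lies 18 mm beyond the bar along x and 17 mm above it along z.
- blue_case: Loose blue cassette case, 69x108x17 mm, lying left of the transport case; bystander. Origin under its centre.
- grey_case: Loose mauve-grey cassette case, 69x108x17 mm, lying on the blue one; bystander. Origin under its centre.
- yellow_roll: Loose yellow tape roll, 108 mm across, 13 mm high; bystander. Origin under its centre.
- blue_marker: Loose blue and white marker pen, 135 mm long; bystander. Origin under its centre.

How it is judged:
By the outcome, as a careful person would: the job done as asked, in the order asked, and still so for the second after the job is handed in, with the robot touching nothing.
It also fails if it takes over 66 s, if anything falls off the work surface, if the arm or the gripper's body presses on something with over 40 N, if the wrist force passes 120 N, or if a joint passes its speed limit or range.

## Working session

There is one attempt and no reset: what is moved stays moved. The work goes in short steps, Python scripts to look and compute and a tool call to move; the robot and the scene stay as the last step left them, time stands still between calls to the robot, and variables do not carry over. Pictures are saved under pics/ and viewed, at most 10 in all, crops included, and the job is handed in when it is done.

Besides the shell and the picture viewer there is one more tool, called after "Call:" in YAML: its name, and indented under it one key for each argument. carry_out: Moves the arm, as the interface text tells. Its arguments: {"type":"object","properties":{"steps":{"type":"array","items":{"type":"array"}},"grip_force":{"type":"number"}},"required":["steps"]}

```bash
mkdir -p pics; ls; cat > h.py <<'E'
import numpy as np, cv2
from cell import r, viewer, spotter
def marks(cams, names):
    for c in cams:
        p=viewer.snapshot(c)
        for n in names:
            try: m=spotter.mark_of(p,n)
            except Exception as e: print(c,n,e); continue
            print(c,n,[(np.round(k["point"],4).tolist(),round(k["confidence"],2)) for k in m[:2]])
def save(c,name):
    p=viewer.snapshot(c); cv2.imwrite("pics/"+name,p["pixels"]); return p
E
python3 - <<'E'
from h import *
a=save("scene","a.png")["pixels"]; b=save("side","b.png")["pixels"]
cv2.imwrite("pics/ab.png",cv2.resize(np.vstack([a,b]),(400,600)) if 0 else np.hstack([cv2.resize(a,(400,300)),cv2.resize(b,(400,300))]))
marks(["scene","side"],["case","lid","lid_handle","keeper","lever_pivot","lever_end","loop_bar","loop_pull","blue_case","yellow_roll","blue_marker"])
s=r.state(); print({k:np.round(v,3).tolist() for k,v in s.items()})
E
```

```text
pics
scene case [([0.5267, -0.2744, 0.0025], 0.68)]
scene lid it knows: blue_case, blue_marker, case, grey_case, keeper, lever_end, lever_pivot, lid_handle, loop_bar, loop_pull, yellow_roll
scene lid_handle [([0.6079, -0.291, 0.2269], 0.96), ([0.4724, -0.2583, 0.1289], 0.27)]
scene keeper [([0.5626, -0.2801, 0.1843], 0.71)]
scene lever_pivot [([0.4711, -0.2588, 0.0758], 0.62), ([0.566, -0.283, 0.1885], 0.51)]
scene lever_end [([0.471, -0.2595, 0.1289], 0.65), ([0.4921, -0.1134, 0.0169], 0.37)]
scene loop_bar [([0.4926, -0.1145, 0.0182], 0.45), ([0.4475, -0.2595, 0.149], 0.39)]
scene loop_pull [([0.5302, -0.2786, 0.002], 0.58), ([0.4267, -0.2532, 0.1589], 0.54)]
scene blue_case []
scene yellow_roll [([0.4311, 0.1134, 0.0018], 0.77)]
scene blue_marker [([0.4191, 0.2866, -0.0021], 0.47)]
side case [([0.53, -0.2741, -0.0069], 0.72)]
side lid it knows: blue_case, blue_marker, case, grey_case, keeper, lever_end, lever_pivot, lid_handle, loop_bar, loop_pull, yellow_roll
side lid_handle [([0.6107, -0.2897, 0.2304], 0.65)]
side keeper [([0.5635, -0.281, 0.1856], 0.51)]
side lever_pivot [([0.4695, -0.2591, 0.0761], 0.47)]
side lever_end [([0.4691, -0.2648, 0.1277], 0.47)]
side loop_bar [([0.4489, -0.2587, 0.1533], 0.61)]
side loop_pull [([0.4275, -0.2479, 0.1649], 0.45), ([0.45, -0.2586, 0.1518], 0.35)]
side blue_case [([0.4707, -0.2592, 0.126], 0.61), ([0.4901, -0.113, -0.0013], 0.59)]
side yellow_roll [([0.4337, 0.1084, 0.003], 0.76)]
side blue_marker [([0.4154, 0.2863, 0.0002], 0.65)]
{'clock': 1.2, 'joint_positions': [-1.322, 0.521, -0.036, 1.6, 0.021, 1.021, -0.113], 'qd': [-0.001, 0.002, -0.0, 0.001, 0.001, 0.001, 0.002], 'joint_torque': [-0.004, -92.684, 1.976, -37.027, 0.018, 0.002, 0.0], 'eef_pos': [0.196, 0.593, 0.231], 'eef_rot': [[-0.95, 0.313, -0.0], [0.313, 0.95, -0.0], [0.0, -0.0, -1.0]], 'force': [0.6, -0.501, 0.196], 'torque': [-0.039, -0.076, 0.006], 'gripper_force': 0.0, 'opening': 1.0}
```

View pics/a.png

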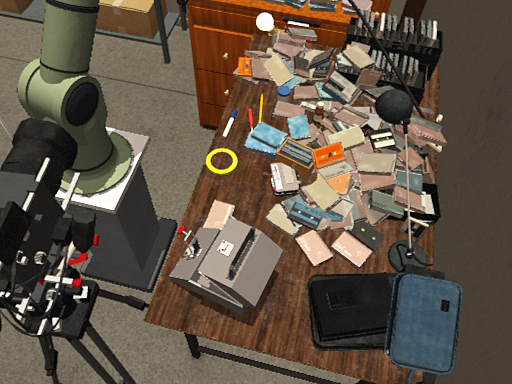

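View pics/b.png

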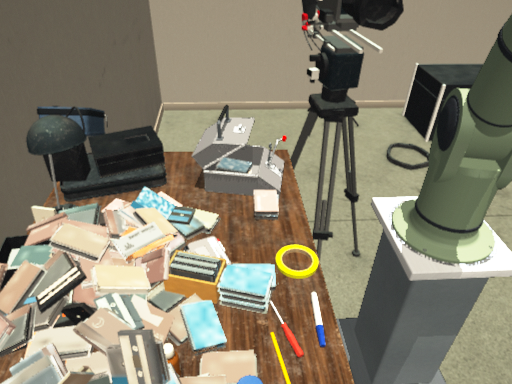

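The pictures show the case at scene px (225,260) with its lid about 39° open. The latch stands up in front at (185,240), with the red pull at (180,231). The tool can't be tilted, but the lever is already high enough that the loop should drop over the keeper when pushed. So I'll grip the handle, shut the lid, tip the loop over, then press the lever down.

Call:
carry_out:
  steps:
    - [40,[0,0,6],0]
    - [40,[0,0,5.5],0]
    - [40,[3.2,-5.2,0],-5.3]
    - [40,[3.2,-5.2,0],-5.3]
    - [40,[3.2,-5.2,0],-5.3]
    - [40,[3.2,-5.2,0],-5.3]
    - [40,[3.2,-5.2,0],-5.3]
    - [40,[3.2,-5.2,0],-5.3]
  grip_force: 25

```text
clock: 2.2
eef_pos: [0.3887, 0.2797, 0.3466]
eef_rot: [[-0.64, 0.769, 0.0], [0.769, 0.64, 0.001], [0.0, 0.001, -1.0]]
force: [0.5, 0.7, 0.8]
opening: 0.403
gripper_force: 0.0
```

Call:
carry_out:
  steps:
    - [40,[3.2,-5.2,0],-5.3]
    - [40,[3.2,-5.2,0],-5.3]
    - [40,[2,-5.8,0],-5.3]
    - [40,[2,-5.8,0],-5.3]
    - [40,[2,-5.8,0],-5.3]
    - [40,[2,-5.8,0],-5.3]
    - [40,[2,-5.8,0],-5.3]
    - [40,[2,-5.8,0],-5.3]

```text
clock: 3.2
eef_pos: [0.5724, -0.1722, 0.3465]
eef_rot: [[0.045, 0.999, 0.001], [0.999, -0.045, 0.0], [0.0, 0.001, -1.0]]
force: [1.1, 2.2, 0.6]
opening: 0.399
gripper_force: 0.0
```

Call:
carry_out:
  steps:
    - [40,[2,-5.8,0],-5.3]
    - [40,[2,-5.8,0],-5.3]
    - [40,[0,0,0],0]
    - [40,[0,0,0],0]

```text
clock: 3.7
eef_pos: [0.6118, -0.2862, 0.3459]
eef_rot: [[0.226, 0.974, -0.001], [0.974, -0.226, 0.0], [0.0, -0.001, -1.0]]
force: [0.4, -0.5, -0.0]
opening: 0.397
gripper_force: 0.0
```

```bash
python3 - <<'E'
from h import *
s=r.state(); print({k:np.round(v,3).tolist() for k,v in s.items()})
marks(["scene","side","wrist"],["lid_handle","keeper","lever_end","loop_pull"])
E
```

```text
{'clock': 3.7, 'joint_positions': [-0.009, 0.594, 0.629, 1.32, -0.345, 1.337, 0.39], 'qd': [-0.026, -0.02, -0.007, 0.007, 0.001, -0.001, -0.0], 'joint_torque': [3.416, -91.994, 17.485, -40.077, 0.119, -0.024, -0.004], 'eef_pos': [0.612, -0.286, 0.346], 'eef_rot': [[0.226, 0.974, -0.001], [0.974, -0.226, 0.0], [0.0, -0.001, -1.0]], 'force': [0.428, -0.516, -0.005], 'torque': [-0.034, -0.019, 0.008], 'gripper_force': 0.0, 'opening': 0.397}
scene lid_handle [([0.611, -0.2888, 0.2269], 0.73), ([0.4318, 0.1124, 0.0025], 0.47)]
scene keeper [([0.5657, -0.2821, 0.1873], 0.64)]
scene lever_end [([0.4704, -0.2603, 0.1316], 0.74)]
scene loop_pull [([0.4301, -0.2531, 0.1596], 0.64), ([0.4692, -0.2608, 0.0744], 0.6)]
side lid_handle [([0.4687, -0.2651, 0.1262], 0.71), ([0.6108, -0.2883, 0.2299], 0.7)]
side keeper [([0.5614, -0.2834, 0.1837], 0.65)]
side lever_end [([0.469, -0.2635, 0.1269], 0.64)]
side loop_pull [([0.4295, -0.2503, 0.1642], 0.42)]
wrist lid_handle [([0.6147, -0.2921, 0.2293], 0.7)]
wrist keeper [([0.5682, -0.2834, 0.1901], 0.91)]
wrist lever_end [([0.4687, -0.2633, 0.1305], 0.93)]
wrist loop_pull [([0.4287, -0.2561, 0.1617], 0.76)]
```

Call:
carry_out:
  steps:
    - [40,[0,-0.35,-5],0]
    - [40,[0,0,-4.2],0]
    - [40,[0,0,-4],0]
    - [40,[0,0,0],0]
    - [0,[0,0,0],0]
    - [0,[0,0,0],0]
    - [0,[0,0,0],0]
    - [0,[0,0,0],0]

```text
clock: 5.45
eef_pos: [0.6126, -0.2906, 0.2162]
eef_rot: [[0.226, 0.974, 0.003], [0.974, -0.226, -0.001], [-0.001, 0.003, -1.0]]
force: [0.5, 0.2, 8.1]
opening: 0.114
gripper_force: 25.0
```

Call:
carry_out:
  steps:
    - [0,[-1.3,0.3,-0.5],0]
    - [0,[-1.2,0.27,-0.6],0]
    - [0,[-1.15,0.25,-0.7],0]
    - [0,[-1.1,0.25,-0.8],0]
    - [0,[-1,0.23,-0.9],0]
    - [0,[-0.95,0.21,-0.95],0]
    - [0,[0,0,0],0]

```text
clock: 6.32
eef_pos: [0.5442, -0.2757, 0.1697]
eef_rot: [[0.227, 0.974, -0.0], [0.974, -0.227, -0.001], [-0.001, 0.0, -1.0]]
force: [-1.1, -6.2, -4.9]
opening: 0.12
gripper_force: 24.9
```

Call:
carry_out:
  steps:
    - [0,[-0.75,0.17,-0.95],0]
    - [0,[-0.65,0.15,-1],0]
    - [0,[0,0,-0.2],0]
    - [0,[0,0,-0.2],0]
    - [0,[0,0,0],0]

```text
clock: 6.95
eef_pos: [0.5339, -0.2733, 0.1496]
eef_rot: [[0.226, 0.974, 0.008], [0.974, -0.226, -0.003], [-0.001, 0.008, -1.0]]
force: [3.7, -3.0, 31.0]
opening: 0.118
gripper_force: 31.8
```

```bash
python3 - <<'E'
from h import *
marks(["scene","side","wrist"],["lid_handle","keeper","lever_end","lever_pivot","loop_pull","loop_bar"])
E
```

```text
scene lid_handle [([0.5271, -0.2704, 0.1702], 0.8)]
scene keeper [([0.5212, -0.2732, 0.1081], 0.43)]
scene lever_end [([0.4713, -0.2632, 0.131], 0.44)]
scene lever_pivot [([0.4692, -0.259, 0.0743], 0.67)]
scene loop_pull [([0.426, -0.2522, 0.1597], 0.49)]
scene loop_bar [([0.4454, -0.2591, 0.1479], 0.49), ([0.5214, -0.2722, 0.1052], 0.3)]
side lid_handle [([0.5329, -0.2739, 0.1736], 0.6)]
side keeper [([0.5196, -0.2705, 0.1068], 0.48)]
side lever_end [([0.4688, -0.2629, 0.123], 0.6), ([0.4867, -0.1158, -0.0019], 0.22)]
side lever_pivot [([0.4697, -0.2633, 0.0817], 0.69), ([0.5182, -0.2743, 0.1038], 0.48)]
side loop_pull [([0.4289, -0.2462, 0.1652], 0.57), ([0.4158, 0.285, -0.0009], 0.31)]
side loop_bar [([0.4507, -0.2594, 0.1524], 0.48)]
wrist lid_handle [([0.5326, -0.2795, 0.1709], 0.73), ([0.4326, -0.2557, 0.1665], 0.29)]
wrist keeper [([0.5212, -0.2741, 0.1079], 0.72)]
wrist lever_end [([0.4671, -0.2663, 0.1256], 0.96)]
wrist lever_pivot [([0.47, -0.2619, 0.0739], 0.84)]
wrist loop_pull [([0.4293, -0.253, 0.1645], 0.93), ([0.4696, -0.2639, 0.0706], 0.25)]
wrist loop_bar [([0.4504, -0.2559, 0.1479], 0.95)]
```

Keeper and handle heights match the shut lid. I'll release the handle, go round in front of the pull and get ready to push the loop over.

Call:
carry_out:
  steps:
    - [0,[0,0,0.4],0]
    - [45,[0,0,0],0]
    - [45,[0,0,0],0]
    - [45,[0,0,4],0]
    - [45,[0,0,5],0]
    - [30,[-3,0.6,4],0]
    - [0,[-6,1.3,0],0]
    - [0,[-6,1.3,0],0]

```text
clock: 9.0
eef_pos: [0.379, -0.2392, 0.2802]
eef_rot: [[0.226, 0.974, 0.0], [0.974, -0.226, 0.0], [0.0, 0.0, -1.0]]
force: [0.6, 0.7, 1.3]
opening: -0.005
gripper_force: 0.0
```

```bash
python3 - <<'E'
from h import *
print(r.state()["eef_pos"],r.state()["force"])
marks(["scene","side","wrist"],["lid_handle","keeper","loop_pull"])
E
```

```text
[ 0.37901911 -0.23924434  0.28017617] [0.61098929 0.65386512 1.25249622]
scene lid_handle [([0.5315, -0.2707, 0.1721], 0.85)]
scene keeper [([0.5194, -0.2722, 0.1084], 0.44)]
scene loop_pull [([0.4305, -0.2524, 0.1599], 0.61)]
side lid_handle [([0.5329, -0.2735, 0.1727], 0.68), ([0.4289, -0.2507, 0.1645], 0.5)]
side keeper [([0.519, -0.277, 0.1055], 0.42)]
side loop_pull [([0.4691, -0.2606, 0.1284], 0.69), ([0.4296, -0.2488, 0.1626], 0.62)]
wrist lid_handle [([0.5351, -0.278, 0.1716], 0.83), ([0.4476, -0.2554, 0.1456], 0.56)]
wrist keeper [([0.5214, -0.2722, 0.1073], 0.96)]
wrist loop_pull [([0.4286, -0.2519, 0.1639], 0.67), ([0.4682, -0.2623, 0.1305], 0.22)]
```

Call:
carry_out:
  steps:
    - [0,[0,0,-6],0]
    - [0,[0,0,-6],0]
    - [0,[0,-0.1,-0.9],0]
    - [0,[1,-0.22,0],0]
    - [0,[1,-0.22,0],0]
    - [0,[1,-0.22,0],0]
    - [0,[1,-0.22,0],0]
    - [0,[0,0,0],0]

```text
clock: 10.6
eef_pos: [0.4217, -0.2496, 0.1515]
eef_rot: [[0.225, 0.974, 0.0], [0.974, -0.225, -0.0], [-0.0, 0.0, -1.0]]
force: [-0.8, -0.1, 0.1]
opening: 0.003
gripper_force: 0.0
```

```bash
python3 - <<'E'
from h import *
print(r.state()["eef_pos"],r.state()["force"])
p=save("side","c1.png"); q=save("wrist","c2.png")
cv2.imwrite("pics/c.png",np.hstack([cv2.resize(p["pixels"][80:230,170:330],(430,400)),cv2.resize(q["pixels"],(370,400))]))
marks(["scene","side","wrist"],["lever_end","lever_pivot","loop_bar","loop_pull"])
E
```

```text
[ 0.42172091 -0.24958713  0.15147246] [-0.80155828 -0.14688707  0.09637766]
scene lever_end [([0.4717, -0.2611, 0.1288], 0.47)]
scene lever_pivot [([0.4711, -0.2612, 0.0727], 0.51)]
scene loop_bar [([0.4588, -0.2595, 0.1493], 0.57)]
scene loop_pull [([0.4431, -0.2555, 0.1645], 0.5)]
side lever_end [([0.4689, -0.2642, 0.1276], 0.63)]
side lever_pivot [([0.4697, -0.2619, 0.0798], 0.46)]
side loop_bar [([0.4667, -0.2635, 0.156], 0.37)]
side loop_pull [([0.4425, -0.2525, 0.1688], 0.37)]
wrist lever_end [([0.4701, -0.2643, 0.1276], 0.84), ([0.4685, -0.2631, 0.0731], 0.31)]
wrist lever_pivot [([0.4682, -0.2602, 0.0722], 0.69), ([0.4602, -0.2576, 0.1515], 0.42)]
wrist loop_bar [([0.4602, -0.2601, 0.1535], 0.85)]
wrist loop_pull [([0.4422, -0.2556, 0.1707], 0.87)]
```

View pics/c.png

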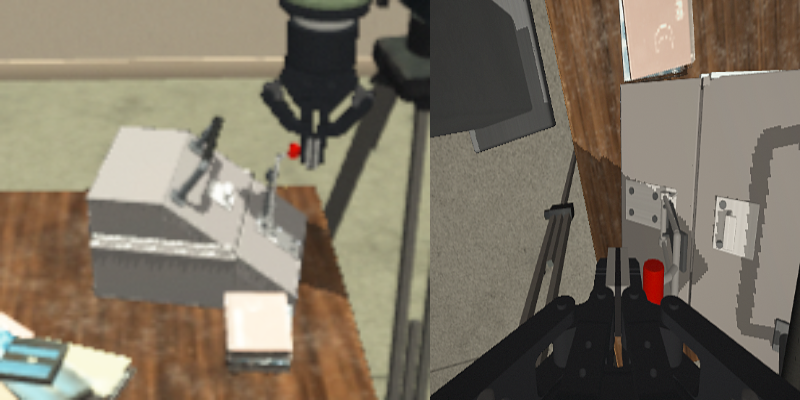

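The lid is shut (seam closed) and the finger at (615,270) is pushing the red pull at (652,283) up and over. The lever hasn't moved.

Call:
carry_out:
  steps:
    - [0,[1,-0.22,0],0]
    - [0,[1,-0.22,0],0]
    - [0,[1,-0.22,0],0]
    - [0,[1,-0.22,0],0]
    - [0,[1,-0.22,0],0]
    - [0,[0,0,0],0]

```text
clock: 12.2
eef_pos: [0.4715, -0.2606, 0.1511]
eef_rot: [[0.226, 0.974, -0.0], [0.974, -0.226, -0.0], [-0.0, 0.0, -1.0]]
force: [-1.1, 0.0, 0.5]
opening: -0.002
gripper_force: 0.0
```

```bash
python3 - <<'E'
from h import *
print(r.state()["eef_pos"],r.state()["force"])
marks(["scene","side","wrist"],["lever_end","lid_handle","loop_bar","loop_pull"])
E
```

```text
[ 0.47149531 -0.26063507  0.15113622] [-1.08020545  0.04639257  0.48027559]
scene lever_end [([0.4721, -0.2626, 0.1264], 0.55)]
scene lid_handle [([0.528, -0.2754, 0.1713], 0.75)]
scene loop_bar [([0.5, -0.268, 0.141], 0.48)]
scene loop_pull [([0.4938, -0.2652, 0.1625], 0.56)]
side lever_end [([0.4667, -0.2634, 0.1272], 0.66)]
side lid_handle [([0.5304, -0.2717, 0.1747], 0.58)]
side loop_bar [([0.4889, -0.115, 0.0029], 0.31)]
side loop_pull [([0.4929, -0.2632, 0.1701], 0.4), ([0.5289, -0.2722, -0.0058], 0.33)]
wrist lever_end [([0.4686, -0.2617, 0.1287], 0.73), ([0.4698, -0.2636, 0.0722], 0.32)]
wrist lid_handle [([0.539, -0.2755, 0.1745], 0.84)]
wrist loop_bar [([0.5009, -0.2667, 0.1407], 0.7)]
wrist loop_pull [([0.4952, -0.2689, 0.1652], 0.72)]
```

Call:
carry_out:
  steps:
    - [0,[0.8,-0.18,0],0]
    - [0,[0.8,-0.18,0],0]
    - [0,[0.6,-0.13,0],0]
    - [0,[0,0,0],0]

```text
clock: 13.45
eef_pos: [0.4933, -0.2655, 0.1511]
eef_rot: [[0.226, 0.974, -0.0], [0.974, -0.226, -0.0], [-0.0, -0.0, -1.0]]
force: [-0.3, -0.5, -0.5]
opening: 0.001
gripper_force: 0.0
```

```bash
python3 - <<'E'
from h import *
print(r.state()["eef_pos"],r.state()["force"])
marks(["scene","side","wrist"],["lever_end","lid_handle","keeper","loop_bar","loop_pull"])
E
```

```text
[ 0.4933026  -0.26548837  0.15112274] [-0.28232693 -0.45215205 -0.4839803 ]
scene lever_end [([0.4681, -0.2592, 0.1285], 0.44)]
scene lid_handle [([0.529, -0.2726, 0.1702], 0.88)]
scene keeper [([0.522, -0.2711, 0.1082], 0.37)]
scene loop_bar [([0.5132, -0.2711, 0.1264], 0.41)]
scene loop_pull [([0.5174, -0.2687, 0.1514], 0.46)]
side lever_end [([0.4663, -0.2617, 0.1265], 0.6)]
side lid_handle [([0.5327, -0.2743, 0.175], 0.92)]
side keeper [([0.5203, -0.2762, 0.106], 0.5)]
side loop_bar [([0.5279, -0.2769, 0.1114], 0.46), ([0.468, -0.2611, 0.1277], 0.32)]
side loop_pull [([0.5378, -0.2705, 0.1346], 0.65)]
wrist lever_end [([0.4701, -0.2643, 0.1285], 0.88)]
wrist lid_handle [([0.5359, -0.2755, 0.1721], 0.71)]
wrist keeper [([0.5209, -0.2727, 0.1101], 0.84)]
wrist loop_bar [([0.5275, -0.2739, 0.1074], 0.85)]
wrist loop_pull [([0.5394, -0.2764, 0.1321], 0.94)]
```

The bar has dropped beyond the lip at about (0.5275, z 0.108), against the keeper at (0.521, 0.107). Next I'll lower the fingers behind the lever and sweep it over.

Call:
carry_out:
  steps:
    - [0,[0,-0.1,-3],0]
    - [0,[-0.9,0.2,0],0]
    - [0,[-0.75,0.17,-0.15],0]
    - [0,[-0.75,0.17,-0.15],0]
    - [0,[-0.7,0.16,-0.4],0]
    - [0,[-0.7,0.16,-0.4],0]
    - [0,[0,0,0],0]

```text
clock: 15.22
eef_pos: [0.4543, -0.2576, 0.1101]
eef_rot: [[0.226, 0.974, -0.001], [0.974, -0.226, 0.0], [0.0, -0.001, -1.0]]
force: [0.7, 0.4, -1.3]
opening: -0.002
gripper_force: 0.0
```

```bash
python3 - <<'E'
from h import *
print(r.state()["eef_pos"],r.state()["force"])
q=save("wrist","d2.png");p=save("side","d1.png")
cv2.imwrite("pics/d.png",np.hstack([cv2.resize(p["pixels"][100:220,180:320],(430,400)),cv2.resize(q["pixels"],(370,400))]))
marks(["scene","side","wrist"],["lever_end","keeper","loop_bar","loop_pull"])
E
```

```text
[ 0.45432248 -0.25761185  0.11007382] [ 0.70293338  0.41312878 -1.26464471]
scene lever_end [([0.4392, -0.2546, 0.1199], 0.51), ([0.5308, -0.2763, 0.0], 0.18)]
scene keeper [([0.5209, -0.2726, 0.1088], 0.59)]
scene loop_bar [([0.5288, -0.2752, 0.003], 0.48), ([0.5201, -0.2734, 0.1033], 0.4)]
scene loop_pull [([0.5322, -0.2718, 0.1266], 0.47)]
side lever_end [([0.5322, -0.2751, 0.1714], 0.64), ([0.4393, -0.2555, 0.1173], 0.44)]
side keeper [([0.5197, -0.2699, 0.1078], 0.47)]
side loop_bar [([0.5236, -0.2744, 0.1084], 0.37)]
side loop_pull [([0.4149, 0.2847, -0.0011], 0.72), ([0.5328, -0.2703, 0.1293], 0.42)]
wrist lever_end [([0.4421, -0.2589, 0.1207], 0.97)]
wrist keeper [([0.5208, -0.2703, 0.1109], 0.81)]
wrist loop_bar [([0.44, -0.2581, 0.1212], 0.75), ([0.5231, -0.2725, 0.1036], 0.68)]
wrist loop_pull [([0.5349, -0.2766, 0.131], 0.68)]
```

View pics/d.png

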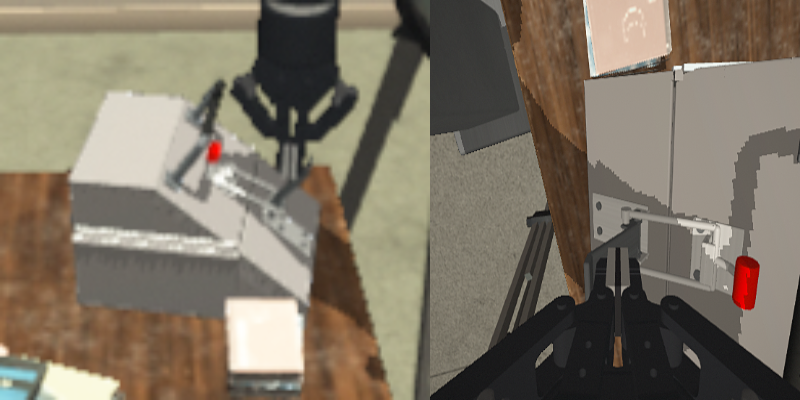

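The loop bar lies behind the keeper lip (right view, (712,260)), with the lever leaning out under the fingers. I'll carry on over centre.

Call:
carry_out:
  steps:
    - [0,[-0.6,0.13,-0.65],0]
    - [0,[-0.6,0.13,-0.65],0]
    - [0,[-0.5,0.11,-0.75],0]
    - [0,[-0.5,0.11,-0.75],0]
    - [0,[-0.6,0.13,-0.5],0]
    - [0,[-0.6,0.13,-0.6],0]
    - [0,[0,0,0],0]

```text
clock: 16.95
eef_pos: [0.4202, -0.2502, 0.0709]
eef_rot: [[0.227, 0.974, -0.001], [0.974, -0.227, 0.001], [0.0, -0.001, -1.0]]
force: [-0.1, 0.4, 0.3]
opening: -0.001
gripper_force: 0.0
```

Call:
carry_out:
  steps:
    - [0,[-0.1,0.02,-0.5],0]
    - [0,[0,0,-0.5],0]
    - [0,[0,0,-0.5],0]
    - [0,[0,0,-0.4],0]
    - [0,[0,0,-0.3],0]
    - [0,[0,0,0],0]

```text
clock: 17.7
eef_pos: [0.4201, -0.2504, 0.0494]
eef_rot: [[0.226, 0.974, 0.0], [0.974, -0.226, -0.0], [0.0, 0.0, -1.0]]
force: [-1.3, 1.8, 10.1]
opening: -0.005
gripper_force: 4.5
```

```bash
python3 - <<'E'
from h import *
print(r.state()["eef_pos"],r.state()["force"])
marks(["scene","side","wrist"],["lever_end","keeper","loop_bar","loop_pull","lid_handle"])
E
```

```text
[ 0.42012575 -0.25035922  0.04942655] [-1.2712796   1.8045209  10.06221082]
scene lever_end [([0.4291, -0.2512, 0.0487], 0.49)]
scene keeper [([0.5202, -0.2738, 0.1068], 0.36)]
scene loop_bar [([0.5187, -0.2726, 0.1031], 0.59)]
scene loop_pull [([0.5285, -0.2719, 0.1268], 0.41)]
scene lid_handle [([0.5293, -0.2719, 0.1662], 0.79)]
side lever_end [([0.4234, -0.2533, 0.047], 0.6)]
side keeper [([0.5191, -0.2736, 0.1065], 0.58)]
side loop_bar [([0.5232, -0.2741, 0.1074], 0.45)]
side loop_pull [([0.5277, -0.2704, 0.1311], 0.66), ([0.4918, -0.1169, -0.0003], 0.32)]
side lid_handle [([0.5315, -0.2737, 0.1744], 0.63)]
wrist lever_end [([0.424, -0.2555, 0.0496], 0.76)]
wrist keeper []
wrist loop_bar []
wrist loop_pull []
wrist lid_handle []
```

Call:
carry_out:
  steps:
    - [0,[0,0,-0.2],0]
    - [0,[0,0,0],0]
    - [0,[0,0,2],0]
    - [0,[-1,0.2,5],0]
    - [0,[-1,0.2,6],0]
    - [0,[0,0,6],0]
    - [0,[0,0,0],0]

```text
clock: 19.48
eef_pos: [0.4014, -0.2469, 0.2407]
eef_rot: [[0.226, 0.974, 0.006], [0.974, -0.226, -0.001], [0.0, 0.006, -1.0]]
force: [-0.5, 0.3, -0.4]
opening: -0.003
gripper_force: 0.0
```

```bash
python3 - <<'E'
from h import *
print(r.state()["eef_pos"],r.state()["force"])
marks(["scene","side","wrist"],["lever_end","lever_pivot","keeper","loop_bar","loop_pull","lid_handle","blue_case","grey_case","yellow_roll"])
q=save("wrist","e2.png");p=save("side","e1.png")
cv2.imwrite("pics/e.png",np.hstack([cv2.resize(p["pixels"][100:220,180:320],(430,400)),cv2.resize(q["pixels"],(370,400))]))
E
```

```text
[ 0.40140105 -0.2469109   0.24067032] [-0.49057866  0.33891028 -0.35787116]
scene lever_end [([0.4246, -0.252, 0.0497], 0.58)]
scene lever_pivot [([0.4697, -0.2608, 0.0748], 0.59)]
scene keeper [([0.5229, -0.276, 0.1082], 0.6)]
scene loop_bar [([0.5191, -0.2736, 0.1063], 0.48)]
scene loop_pull [([0.5271, -0.271, 0.1295], 0.51)]
scene lid_handle [([0.5297, -0.2708, 0.1668], 0.68)]
scene blue_case []
scene grey_case [([0.4931, -0.1118, 0.0148], 0.91)]
scene yellow_roll [([0.4288, 0.1148, -0.0006], 0.8), ([0.4264, -0.2513, 0.0515], 0.66)]
side lever_end [([0.4243, -0.2521, 0.0487], 0.56)]
side lever_pivot [([0.4118, 0.286, -0.0005], 0.62), ([0.4708, -0.2642, 0.0787], 0.56)]
side keeper [([0.5189, -0.2705, 0.105], 0.42)]
side loop_bar [([0.5289, -0.2715, -0.0071], 0.61), ([0.5233, -0.2741, 0.1077], 0.52)]
side loop_pull [([0.5257, -0.2708, 0.1311], 0.56)]
side lid_handle [([0.5343, -0.2756, 0.1727], 0.91)]
side blue_case [([0.4883, -0.1153, 0.0003], 0.63)]
side grey_case [([0.4967, -0.1127, 0.0135], 0.96)]
side yellow_roll [([0.4336, 0.1083, 0.0007], 0.82), ([0.4962, -0.1142, 0.0143], 0.52)]
wrist lever_end [([0.4239, -0.2548, 0.0492], 0.85), ([0.521, -0.2694, 0.1093], 0.6)]
wrist lever_pivot [([0.5224, -0.2708, 0.1036], 0.45)]
wrist keeper [([0.5216, -0.2704, 0.1112], 0.59)]
wrist loop_bar [([0.5206, -0.2717, 0.1057], 0.89), ([0.5229, -0.2733, 0.1096], 0.62)]
wrist loop_pull [([0.5281, -0.2735, 0.1325], 0.94)]
wrist lid_handle [([0.533, -0.2805, 0.1712], 0.64)]
wrist blue_case []
wrist grey_case [([0.4921, -0.1108, 0.0123], 0.8), ([0.5271, -0.2744, 0.1299], 0.74)]
wrist yellow_roll []
```

View pics/e.png

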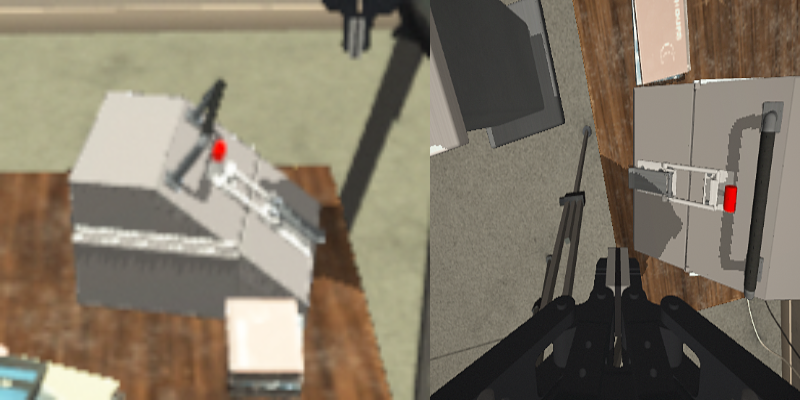

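The lever lies flat on the slope (right view, (650,180)) and the loop is seated on the keeper at (712,188). The lid is shut and the gripper is clear.

```bash
python3 -c "
from cell import r
print(r.close_job())"
```

```text
the job is handed in; nothing more can be done
None
```

The case is shut and the job is handed in: in the last pictures the lid is down, the loop is hooked on the keeper and the lever lies flat and stayed so after I let go; the arm never went near the loose things.

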